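Set up the T-slot plate and close the kit drawer

ROBOT

A 6-joint arm with a two-finger parallel gripper is mounted at the origin on a cart in front of the work surface, level with it; the furniture and walls round the work are solid. World frame = base frame: x ahead of the robot, y to its left, z up, the work surface at z = 0. Lengths are in mm, angles in rad, forces in N, time in s.
With the tool pointing down it reaches from about 400 to 925 mm from the base axis. Payload 12.5 kg.
Tool frame: the origin (TCP) lies between the finger pads; the fingertips stand 17 mm ahead of it and the grasp point (between the pads) lies 2 mm behind it; z points along the fingers, y is the line along which they close (so a half turn about z gives the same grasp; the last joint's range is limited). The gripper opens to 95 mm and grips with 3 to 60 N. Pads are 20 mm wide; open, the fingers measure 119 mm over their backs; the gripper's body (75 mm by 180 mm) begins 59 mm behind the grasp point.
Start: joints at [1.095, 0.491, 1.559, -0, 1.092, -0.106], TCP at [225.877, 582.773, 231.661] pointing down, gripper open.
Joint ranges: [-3.1, 3.1], [-0.84, 2.19], [0.05, 2.79], [-1.13, 4.28], [0.06, 2.93], [-2.69, 2.69]. Speed limits (rad/s): [2.22, 2.22, 2.79, 3.14, 3.14, 3.14].

INTERFACE

Orientations are given as a 3x3 rotation matrix whose columns are the frame's x, y, z axes.
In Python, from rig import get_obs, camera, get_calibration, sign_off gives the robot as it stands. The module is installed in compiled form; this text tells all that it offers.
- The arm moves only by the tool step_arm, never from a script. Its argument "motion" is text: rows parted by semicolons, each of 5 numbers parted by spaces: the finger opening in mm, from 0 to 95.1, then the shift along the world's x, y, z in mm, then the turn about the world's z in rad. A call has 1 to 5 rows; each row is the pose to reach, as a shift and turn from the pose commanded when the call began; what a row does not reach only later rows make up. A row lasts 1/10 s, in which the tool goes at most 50 mm and 8.59 degrees, less where a joint would pass 70% of its speed; a pose out of reach is approached as far as the arm can. A call with a gripper value outside its range is refused whole. The fingers move at their own pace and stop on an object; the grip force is fixed at half the most. Time passes only in rows, so rows that repeat a pose let the fingers close. It gives the time, the measured TCP pose, the force, the opening and the grip force at its end, in the units of the state.
- get_obs(): the state, without advancing time (a new reading comes with each control period).
- camera(name): name is "side" or "top" or "wrist"; returns (picture, depth): 384x512x3 uint8, red, green, blue; 384x512 float32, mm along the optical axis (not along the pixel's ray), 0 where there is no reading.
- get_calibration(name): a dict with "intrinsics" (3x3 intrinsics, pixels), "rvec" (rotation vector, rad) and "tvec" (3), from world to camera coordinates, as OpenCV has them. Camera axes: x right, y down, z forward; pixel columns grow to the right and rows downward; lengths in mm; the calibration is good to about 2 mm. A picture is of the moment at which its call begins: read the wrist's pose just before it. get_calibration takes no time and is no camera call; for the wrist camera it gives the pose at the moment of the call.
- sign_off(): hands the job in; it is judged then, once.
The state is a dict: "clock": time; "qpos": joint angles; "dq": joint speeds; "joint_efforts": joint torques, N m; "tool_pos": TCP position; "eef_rot": TCP orientation; "ft_force": force on the tool from outside, world axes, zero at the start; "torque": the same for the moment, N m; "grip_width": finger opening in mm; "grip_force": force on a finger pad.
Only numpy, scipy, OpenCV 4.12 (cv2) and the standard library are available. Lean on these libraries where they do the work, as an engineer would, in place of code of your own. Each camera call takes 0.05 s, during which the arm holds its last target. There are 200 camera calls.

TASK

Set up the slotted steel fixture plate: first clear the two blocks that lie on it into the open kit drawer, each down on the drawer's floor and not one on top of the other, and push the drawer fully home until it clicks in. Put every T-stud that stands on the bench into the plate: drop its head through the slot at one of the scribed cross lines, one stud to a line, and turn it a quarter turn so that it is locked, its blade square across the slot. Leave the other things on the bench alone.

Things in the scene. Friction and masses are not known exactly. Their poses are not given: they have to be found in the camera images.
- plate: Fixed steel T-slot plate on a 3 mm cutting mat, 130 mm along x, 240 along y, 36 high. Origin: centre of underside. The slot runs along y in the middle of the top, its whole length: mouth 30 mm wide between lips z 24 to 36; under them a cavity 80 wide, z 4 to 24. A stud's head enters only lengthwise; with its flange on the top its origin is at plate z = 6 and the head turns freely under the lips.
- mark0 (a point): Point at the crossing of the slot's centre line and the line at plate y = -70 mm, level with the plate's top. Axes as the plate's. A stud turned square cannot be lifted out but can be slid along the slot.
- mark1 (a point): Point at the crossing of the slot's centre line and the middle line, plate y = 0, level with the plate's top. Axes as the plate's.
- mark2 (a point): Point at the crossing of the slot's centre line and the line at plate y = +70 mm, level with the plate's top. Axes as the plate's.
- stud0: T-stud, one of up to three alike; may be absent. Stands on its head. Along its z: steel hammer head 60 mm (x) by 24 (y), z 0 to 12; neck 22 diameter, to z 30; flange 48 diameter, z 30 to 36; black upright grip blade 50 mm along x, 14 thick along y, z 36 to 76. Blade and head lie along the same line (x). 250 g, head-heavy. Origin: centre of the underside.
- stud1: T-stud, one of up to three alike; may be absent. Stands on its head. Along its z: steel hammer head 60 mm (x) by 24 (y), z 0 to 12; neck 22 diameter, to z 30; flange 48 diameter, z 30 to 36; black upright grip blade 50 mm along x, 14 thick along y, z 36 to 76. Blade and head lie along the same line (x). 250 g, head-heavy. Origin: centre of the underside.
- stud2: T-stud, one of up to three alike; may be absent. Stands on its head. Along its z: steel hammer head 60 mm (x) by 24 (y), z 0 to 12; neck 22 diameter, to z 30; flange 48 diameter, z 30 to 36; black upright grip blade 50 mm along x, 14 thick along y, z 36 to 76. Blade and head lie along the same line (x). 250 g, head-heavy. Origin: centre of the underside.
- alu_block: Square aluminium block, 36 mm along x, 108 mm along y, 36 mm high, 0.38 kg. It starts lying on the plate's top, roughly across the slot. Origin: centre of its underside.
- wood_block: Wooden block with small holes in its top, 62 mm along x, 110 mm along y, 38 mm high. It starts lying on the plate's top, roughly across the slot. Origin: centre of its underside.
- drawer (a joint): Opening of the kit drawer in m: 0 fully home, 0.160 at the stop; it starts at 0.145 to 0.155, open towards the robot. It slides with about 1.5 N of friction and stays where it is left; over the last 13 mm a sprung detent resists with about 6 N, then draws it in and holds it.
- drawer_floor (a point): Middle of the drawer's inner floor, on its surface, 12 mm above the bench; moves with the drawer. Axes: x into the cabinet (it opens along -x), y left, z up. Inside x -96 to +90 mm, y -113 to +113; walls 36 mm above the floor, front panel 54. The fixed cabinet (200 deep, 250 wide, 68 high) covers the rear: with opening q the inside is open from above for x from -96 mm to q - 96 mm.
- drawer_lip (a point): Middle of the front edge of the drawer's pull, a steel lip 120 mm wide, 5 thick, 58 mm above the bench, standing 12 mm out from the grey front panel (250 mm wide, z 4 to 66 mm). It moves with the drawer; axes as drawer_floor. Push here or on the front, towards +x of these axes.
- spanner: Spanner lying on the bench, 36 x 221 x 8 mm; a bystander. Origin: centre of its underside.
- tape: Roll of masking tape, 98 mm across, 24 mm high; a bystander. Origin: centre of its underside.
- marker: Marker pen, 16 x 112 x 18 mm; a bystander. Origin: centre of its underside.
- calliper: Calliper, 69 x 210 x 7 mm; a bystander. Origin: centre of its underside.

How it is judged (in metres and radians):
On the way, in this order (a step that is already met when the one before it is completed fails the run):
1. the blocks lie in the open drawer (x of alu_block in the frame of drawer_floor between -0.09 and 0.09 m and y of alu_block in the frame of drawer_floor between -0.11 and 0.11 m and z of alu_block in the frame of drawer_floor between -0.01 and 0.034 m and x of wood_block in the frame of drawer_floor between -0.09 and 0.09 m and y of wood_block in the frame of drawer_floor between -0.11 and 0.11 m and z of wood_block in the frame of drawer_floor between -0.01 and 0.034 m and value of joint drawer above 0.05 m), for 0.2 s.
2. the drawer is pushed home with the blocks in it (x of alu_block in the frame of drawer_floor between -0.09 and 0.09 m and y of alu_block in the frame of drawer_floor between -0.11 and 0.11 m and z of alu_block in the frame of drawer_floor between -0.01 and 0.034 m and x of wood_block in the frame of drawer_floor between -0.09 and 0.09 m and y of wood_block in the frame of drawer_floor between -0.11 and 0.11 m and z of wood_block in the frame of drawer_floor between -0.01 and 0.034 m and value of joint drawer below 0.004 m), for 0.2 s.
At the end, for the whole second after the job is handed in: Every stud present stands upright with its head under the lips (origin less than 14 mm above the plate's underside), within 12 mm of a scribed mark, its blade square across the slot within 0.22 rad, at rest; every block present is in the drawer on its floor; the drawer is within 4 mm of fully home (all of step 2 and (horizontal distance between stud0 and mark0 below 0.012 m or horizontal distance between stud0 and mark1 below 0.012 m or horizontal distance between stud0 and mark2 below 0.012 m) and z of each of stud0, stud1, stud2 in the frame of plate below 0.014 m and angle between each of stud0, stud1, stud2's own z axis and vertical below 0.2 rad and angle between the x axis of each of stud0, stud1, stud2 and the x axis of plate, either way round below 0.22 rad and linear speed of each of stud0, stud1, stud2 below 0.02 m/s and (horizontal distance between stud1 and mark0 below 0.012 m or horizontal distance between stud1 and mark1 below 0.012 m or horizontal distance between stud1 and mark2 below 0.012 m) and (horizontal distance between stud2 and mark0 below 0.012 m or horizontal distance between stud2 and mark1 below 0.012 m or horizontal distance between stud2 and mark2 below 0.012 m)); the robot touches nothing.
It fails at once if another thing on the bench is pushed more than 30 mm out of its place (distance of any of spanner, tape, marker, calliper from where it was at the start of the episode above 0.03 m).
Of stud0, stud1, stud2 only 2 to 3 are there at a start; the rules pass over those that are not, and their reading is None.
At some moment in a run one of alu_block, wood_block may be knocked a few centimetres aside while the robot is not near it.
It also fails if it takes over 210 s, if anything falls off the work surface, if the arm or the gripper's body presses on something with over 40 N, if the wrist force passes 120 N, or if a joint passes its speed limit or range.

## Working session

There is one attempt and no reset: what is moved stays moved. The work goes in short steps, Python scripts to look and compute and a tool call to move; the robot and the scene stay as the last step left them, time stands still between calls to the robot, and variables do not carry over. Pictures are saved under pics/ and viewed, at most 14 in all, crops included, and the job is handed in when it is done.

Besides the shell and the picture viewer there is one more tool, called after "Emit:" as name(argument=value, ...) on one line, values as JSON. step_arm: Moves the arm, as the interface text tells. Its arguments: {"type":"object","properties":{"motion":{"type":"string"}},"required":["motion"]}

```bash
mkdir -p pics
cat > h.py <<'E'
import numpy as np, cv2
from rig import *
def cal(n):
    c=get_calibration(n); K=np.array(c["intrinsics"],float).reshape(3,3); R,_=cv2.Rodrigues(np.array(c["rvec"],float)); return K,R,np.array(c["tvec"],float).ravel()
def shot(n,f):
    k=cal(n); p,d=camera(n); cv2.imwrite("pics/"+f+".png",p[...,::-1]); np.savez(f+".npz",p=p,d=d,K=k[0],R=k[1],t=k[2]); return p,d,k
def cloud(f):
    z=np.load(f+".npz"); d=z["d"]; v,u=np.mgrid[:d.shape[0],:d.shape[1]]
    c=np.stack([(u-z["K"][0,2])/z["K"][0,0]*d,(v-z["K"][1,2])/z["K"][1,1]*d,d],-1)
    w=(c-z["t"])@z["R"]; w[d==0]=np.nan; return w,z["p"]
def onz(f,u,v,h):
    z=np.load(f+".npz"); r=z["R"].T@np.linalg.inv(z["K"])@[u,v,1]; o=-z["R"].T@z["t"]; return o+r*(h-o[2])/r[2]
E
python3 - <<'E'
from h import *
shot("top","top0");shot("side","side0")
for n in("top","side"):
    K,R,t=cal(n);print(n,K[0,0],-R.T@t,R[2])
o=get_obs();print(o["clock"],o["tool_pos"],o["eef_rot"])
a=cv2.imread("pics/top0.png");cv2.imwrite("pics/top0b.png",cv2.resize(a,(800,600),interpolation=2))
E
```

```text
top 392.26229034699855 [ 295.20180431   75.42102983 1410.89939658] [ 0.19402374  0.00884984 -0.98095691]
side 358.49339152307175 [473.63995381 984.06046426 579.79841507] [ 0.11509569 -0.86320742 -0.4915546 ]
0.1 [225.79383375 582.5888707  231.14195788] [[-9.32395073e-01  3.61440510e-01 -4.31474570e-04]
 [ 3.61440752e-01  9.32394711e-01 -8.28410812e-04]
 [ 1.02883381e-04 -9.28358652e-04 -9.99999564e-01]]
```

View pics/top0b.png

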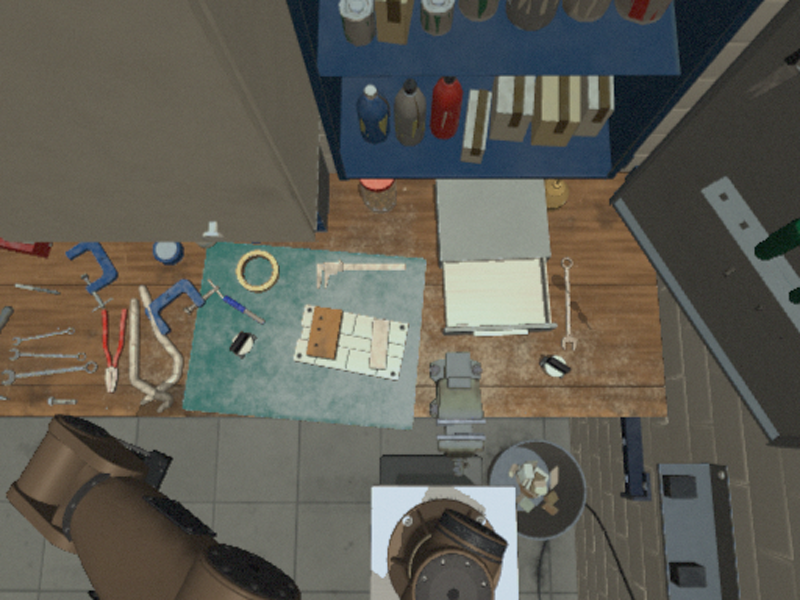

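View pics/side0.png

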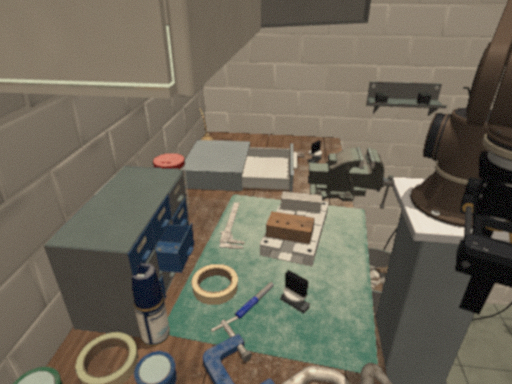

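The top view (800x600) shows the plate at (350,343) with the wood block at (325,333) and the aluminium one at (380,343). Studs are at (243,343) and (555,365), and the drawer is at (497,295) with the spanner to its right. A vise stands at (458,390).

Run:
```python
from h import *
a=cv2.imread("pics/top0.png")[150:275,120:385];cv2.imwrite("pics/c1.png",cv2.resize(a,(795,375),interpolation=2))
w,p=cloud("top0")
s=lambda u,v:(u*.64,v*.64)
for n,(u,v) in dict(wood=(325,333),alu=(380,343),studL=(243,343),studR=(555,365),drawer=(497,295),vise=(458,370),plate=(350,360),lip=(500,332),cab=(495,220)).items():
    u,v=s(u,v); print(n,w[int(v),int(u)].round())
m=(w[...,2]>50)&(w[...,2]<200)&(w[...,0]>250)&(w[...,0]<900)&(abs(w[...,1])<700)
n,l,st,c=cv2.connectedComponentsWithStats(m.astype(np.uint8))
for i in range(1,n):
    if st[i,4]>15:
        q=w[l==i];print(st[i],q.min(0).round(),q.max(0).round())
```

```text
wood [480. 260.  76.]
alu [459. 140.  74.]
studL [460. 445.  63.]
studR [ 412. -242.   72.]
drawer [ 580. -128.   16.]
vise [401. -30.  85.]
plate [425. 208.  37.]
lip [ 486. -127.   61.]
cab [ 743. -118.   72.]
[404  84  24  20 179] [ 888. -475.   52.] [ 896. -439.  200.]
[203  86  11  59 323] [735. 255.  50.] [894. 288. 193.]
[230 115  24  18 346] [776. 106.  50.] [825. 184. 176.]
[ 279  115   84   54 3738] [ 644. -291.   50.] [844.  13. 108.]
[ 428  189   31   95 1685] [ 250. -516.   50.] [ 569. -507.  200.]
[196 196  24  35 616] [423. 224.  50.] [539. 301.  86.]
[236 204  14  33 341] [402. 120.  50.] [512. 163.  82.]
[284 207  73   9 357] [ 474. -252.   50.] [503.  -2.  72.]
[147 212  12  15  89] [437. 435.  50.] [483. 468.  85.]
[ 279  225   32   58 1353] [251. -79.  50.] [438.  20. 143.]
[350 228  16  11  82] [ 395. -274.   50.] [ 429. -229.   81.]
```

View pics/c1.png

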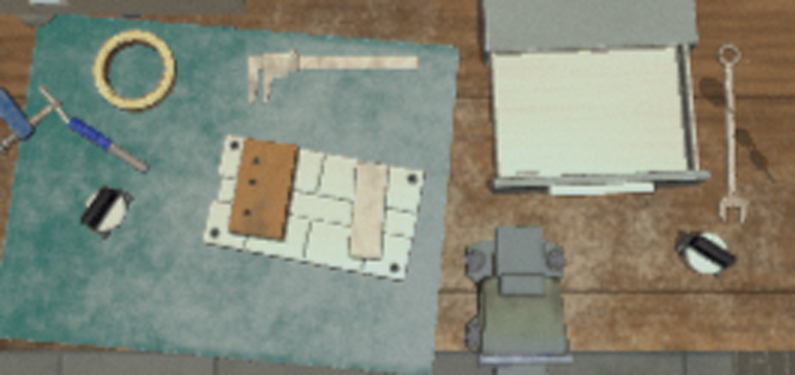

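Run:
```python
from h import *
P=lambda c,h:np.array([onz("top0",120+u/3,150+v/3,h)[:2] for u,v in c])
def rep(n,c,h):
    q=P(c,h);(x,y),s,a=cv2.minAreaRect(q.astype(np.float32));print(n,q.mean(0).round(1),np.round([x,y,*s,a],1))
rep("plate",[(226,134),(424,172),(405,280),(204,243)],39)
rep("holes",[(233,145),(413,178),(394,267),(215,232)],39)
rep("wood",[(246,138),(299,144),(283,239),(229,232)],77)
rep("alu",[(358,163),(386,166),(380,259),(350,256)],75)
rep("panel",[(492,185),(708,178),(708,172),(492,178)],66)
rep("lip",[(551,194),(654,192),(654,184),(551,184)],58)
print("floor",P([(497,176),(688,171),(682,48),(497,54)],14).round())
w,p=cloud("top0")
def top(n,lo,hi,z0,z1):
    m=np.all((w[...,:2]>lo)&(w[...,:2]<hi),-1)&(w[...,2]>z0)&(w[...,2]<z1)
    q=w[m];(x,y),s,a=cv2.minAreaRect(q[:,:2].astype(np.float32));print(n,len(q),q.mean(0).round(1),np.round([x,y,*s,a],1))
top("wood",(400,210),(560,320),70,90)
top("alu",(390,105),(540,175),68,90)
top("sL",(420,410),(500,480),66,95)
top("sR",(380,-290),(450,-210),66,95)
top("sLb",(420,400),(510,490),26,95)
top("sRb",(360,-300),(460,-200),26,95)
top("cab",(640,-300),(850,20),60,78)
```

```text
plate [463.8 205.2] [464.5 205.4 240.4 131.1  79.7]
holes [465.7 206.4] [465.2 206.1 217.  106.5  79.6]
wood [480.7 259.5] [480.9 259.5  62.1 111.6  81.8]
alu [454.9 140. ] [455.  139.6  34.2 107.7  85.8]
panel [ 493.8 -126. ] [ 494.1 -126.     8.1  249.4    1.9]
lip [ 483.  -129.7] [ 4.824e+02 -1.298e+02  1.170e+01  1.194e+02  1.000e-01]
floor [[ 504.  -11.]
 [ 510. -239.]
 [ 662. -238.]
 [ 655.  -12.]]
wood 576 [481.1 262.4  76.5] [481.9 262.8  63.  110.3  81.5]
alu 329 [455.8 141.7  74.5] [456.9 141.5  35.9 108.2  85.6]
sL 71 [460.3 451.1  77.2] [460.8 452.2  16.2  48.9  60.4]
sR 68 [ 411.1 -250.6   74.4] [ 411.4 -251.7   50.1   15.1   58.5]
sLb 162 [458.  447.9  57.9] [460.1 453.4  44.5  48.    3.7]
sRb 164 [ 408.7 -249.1   53.8] [ 410.6 -251.3   44.6   45.6   17.9]
cab 3637 [ 745.7 -117.5   67.1] [ 7.440e+02 -1.365e+02  1.960e+02  2.972e+02  7.000e-01]
```

Emit:
step_arm(motion="95 35 -40 0 0.12; 95 67 -82 0 0.22; 95 98 -122 0 0.22; 95 130 -163 0 0.22; 95 160 -202 0 0.22")

```text
clock: 0.6
tool_pos: [381.9, 385.2, 231.5]
eef_rot: [[-0.989, 0.149, -0.0], [0.149, 0.989, -0.0], [0.0, -0.0, -1.0]]
ft_force: [0.5, 1.3, -1.0]
grip_width: 95.0
grip_force: 0.0
```

Run:
```python
from h import *
w,p=cloud("top0")
m=(w[...,2]>150)&(w[...,0]>300)&(w[...,0]<1100)
q=w[m]
for y in range(-500,700,100):
    s=q[(q[:,1]>=y)&(q[:,1]<y+100)]
    if len(s): print(y,s[:,0].min().round(),s[:,2].min().round(),s[s[:,0].argmin()].round())
o=get_obs();print(o["clock"],o["tool_pos"])
```

```text
-500 300.0 150.0 [ 300. -467.  533.]
-400 376.0 451.0 [ 376. -380.  683.]
-300 521.0 451.0 [ 521. -300.  687.]
-200 681.0 451.0 [ 681. -189.  471.]
-100 680.0 451.0 [680. -12. 466.]
0 681.0 451.0 [681.  13. 464.]
100 681.0 151.0 [681. 179. 562.]
200 561.0 150.0 [561. 274. 721.]
300 539.0 505.0 [539. 359. 594.]
400 561.0 504.0 [561. 462. 838.]
500 301.0 478.0 [301. 597. 493.]
600 561.0 503.0 [561. 650. 511.]
0.6 [381.90928565 385.20148845 231.51307965]
```

Emit:
step_arm(motion="95 32 -38 0 0; 95 63 -80 0 0; 95 96 -120 0 0; 95 96 -120 -20 0; 95 96 -120 -20 0")

```text
clock: 1.1
tool_pos: [477.1, 265.2, 209.7]
eef_rot: [[-0.988, 0.152, -0.003], [0.152, 0.988, -0.001], [0.003, -0.002, -1.0]]
ft_force: [-0.1, -0.5, -0.4]
grip_width: 94.9
grip_force: 0.0
```

Run:
```python
from h import *
o=get_obs();print(o["clock"],o["tool_pos"],o["eef_rot"][:,1])
shot("wrist","w1")
w,p=cloud("w1")
m=(w[...,2]>72)&(w[...,2]<86)
n,l,st,c=cv2.connectedComponentsWithStats(m.astype(np.uint8))
for i in range(1,n):
    if st[i,4]>500: q=w[l==i];print(st[i],q.mean(0).round(1),[np.round(k,1) for k in cv2.minAreaRect(q[:,:2].astype(np.float32))])
```

```text
1.1 [477.0904097  265.24503059 209.70560629] [ 0.15204393  0.98837201 -0.00184769]
[ 448  107   49   60 1221] [460.4 449.9  78. ] [array([461.4, 451.1]), array([14.5, 49.8]), np.float64(56.8)]
[  76  122   65  123 5085] [454.  141.6  75.5] [array([456.9, 140.7]), array([ 36.8, 107.8]), np.float64(86.0)]
[ 213  130   75  123 8668] [478.9 262.3  77.5] [array([482.2, 261.8]), array([ 62.2, 110.2]), np.float64(81.6)]
```

View pics/w1.png

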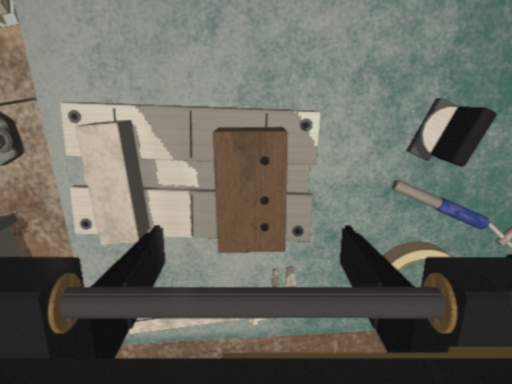

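The wrist view agrees with the top view: wood block at (250,190), aluminium at (110,185). I'll grasp the wood.

Emit:
step_arm(motion="95 0 1 -50 0; 95 0 1 -100 0; 95 0 1 -140 0; 95 0 1 -150 0; 95 0 1 -150 0")

```text
clock: 1.65
tool_pos: [476.6, 268.7, 61.4]
eef_rot: [[-0.989, 0.148, -0.002], [0.148, 0.989, -0.001], [0.002, -0.001, -1.0]]
ft_force: [0.8, 0.3, 0.6]
grip_width: 95.0
grip_force: 0.0
```

Emit:
step_arm(motion="55 0 0 0 0; 55 0 0 0 0; 55 0 0 0 0; 55 0 0 0 0; 55 0 0 0 0")

```text
clock: 2.15
tool_pos: [477.3, 267.9, 62.3]
eef_rot: [[-0.989, 0.149, 0.001], [0.149, 0.989, 0.0], [-0.001, 0.0, -1.0]]
ft_force: [-0.7, -0.6, 8.6]
grip_width: 61.9
grip_force: 30.0
```

Emit:
step_arm(motion="55 0 0 40 0; 55 0 0 75 0; 55 14 -47 75 0; 55 28 -94 75 0.05; 55 42 -141 75 0.1")

```text
clock: 2.65
tool_pos: [519.3, 125.6, 137.1]
eef_rot: [[-0.999, 0.047, 0.001], [0.047, 0.999, 0.0], [-0.001, 0.0, -1.0]]
ft_force: [1.4, 1.4, -1.4]
grip_width: 62.0
grip_force: 30.0
```

Emit:
step_arm(motion="55 14 -47 0 0.07; 55 28 -94 0 0.07; 55 42 -141 0 0.07; 55 59 -197 0 0.07; 55 59 -197 0 0.07")

```text
clock: 3.15
tool_pos: [579.2, -74.7, 136.5]
eef_rot: [[-1.0, -0.016, 0.001], [-0.016, 1.0, -0.001], [-0.001, -0.001, -1.0]]
ft_force: [-0.9, 0.3, -1.8]
grip_width: 61.6
grip_force: 30.0
```

Emit:
step_arm(motion="55 0 -2 -40 0; 55 0 -2 -75 0; 55 0 -2 -90 0; 55 0 -2 -97 0; 55 0 -2 -100 0")

```text
clock: 3.65
tool_pos: [578.0, -71.7, 36.3]
eef_rot: [[-1.0, -0.02, -0.001], [-0.02, 1.0, 0.0], [0.001, 0.0, -1.0]]
ft_force: [-0.2, -0.2, -1.8]
grip_width: 61.9
grip_force: 30.0
```

Emit:
step_arm(motion="75 0 0 0 0; 75 0 0 0 0; 75 0 0 0 0; 75 0 0 40 0; 75 0 0 90 0")

```text
clock: 4.15
tool_pos: [577.3, -71.9, 126.7]
eef_rot: [[-1.0, -0.02, -0.003], [-0.02, 1.0, 0.001], [0.003, 0.001, -1.0]]
ft_force: [0.2, -0.9, 0.7]
grip_width: 75.2
grip_force: 0.0
```

Emit:
step_arm(motion="95 -12 46 30 -0.05; 95 -24 92 50 -0.1; 95 -38 138 50 -0.1; 95 -60 184 50 -0.1; 95 -80 215 50 -0.1")

```text
clock: 4.65
tool_pos: [497.3, 145.0, 177.7]
eef_rot: [[-0.997, 0.079, 0.002], [0.079, 0.997, 0.001], [-0.002, 0.001, -1.0]]
ft_force: [-0.1, 0.2, 0.3]
grip_width: 95.3
grip_force: 0.0
```

```bash
cat > blk.py <<'E'
from h import *
import sys
def rects(f,z0,z1,mn=500):
    w,p=cloud(f); m=(w[...,2]>z0)&(w[...,2]<z1)
    n,l,st,c=cv2.connectedComponentsWithStats(m.astype(np.uint8))
    for i in range(1,n):
        if st[i,4]>mn: q=w[l==i];print(st[i],q.mean(0).round(1),[np.round(k,1) for k in cv2.minAreaRect(q[:,:2].astype(np.float32))])
E
python3 - <<'E'
from blk import *
o=get_obs();print(o["clock"],o["tool_pos"],o["eef_rot"][:,1])
shot("wrist","w2");shot("top","top2")
rects("w2",68,86)
rects("top2",44,86,60)
E
```

```text
4.65 [497.33697204 144.9518092  177.66418699] [7.92812647e-02 9.96852038e-01 7.03172777e-04]
[   0    0   57  142 4339] [402.2  -7.8  81.1] [array([394.1,  -5.8]), array([28.4, 98.7]), np.float64(73.6)]
[ 217   71   51  144 6919] [453.7 140.7  75.5] [array([456.8, 140.4]), array([ 36. , 107.1]), np.float64(85.8)]
[203  99  11  46 102] [813.9 270.7  64.5] [array([813.9, 272.1]), array([ 19.1, 160.7]), np.float64(84.7)]
[ 279  115   84   66 3783] [ 746.8 -120.2   66.6] [array([ 728.8, -143.4]), array([240.4, 304.2]), np.float64(2.6)]
[232 120  22  13  84] [788.3 140.5  65.5] [array([793.7, 142.6]), array([31.2, 77.4]), np.float64(9.1)]
[294 170  19  31 522] [582.2 -71.1  49.3] [array([583.3, -71. ]), array([111.2,  62. ]), np.float64(1.5)]
[427 186  16 111 628] [ 379.  -511.5   66. ] [array([ 392.2, -511.9]), array([  8.5, 377.1]), np.float64(89.9)]
[284 202  73  14 373] [ 490.9 -126.    61.9] [array([ 494.7, -126. ]), array([247.7,  45.8]), np.float64(87.4)]
[147 212  13  15  98] [459.9 449.5  71.4] [array([460., 451.]), array([17.4, 49.6]), np.float64(58.4)]
[285 225  16  17 222] [410.7 -29.   81.9] [array([411.2, -28.9]), array([51.2, 54.7]), np.float64(89.9)]
[350 228  16  12  86] [ 410.3 -249.8   69.5] [array([ 411.2, -251.7]), array([51.1, 15.1]), np.float64(57.2)]
[ 97 251  13  12  74] [337.6 616.2  47.8] [array([332.4, 622.6]), array([37.5, 43.6]), np.float64(0.3)]
[285 271  17   8  83] [274.9 -29.1  81.8] [array([274.5, -29.7]), array([22.3, 51.4]), np.float64(4.2)]
```

View pics/w2.png

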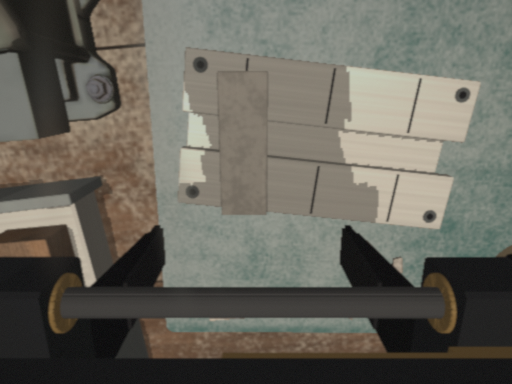

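The plate is now clear of wood, with aluminium alone at (243,142); wood sits flat in the drawer at world (583,-71). Next is the aluminium.

Emit:
step_arm(motion="95 -20 -3 -40 0; 95 -40 -5 -80 0; 95 -40 -5 -110 0; 95 -40 -5 -117 0; 95 -40 -5 -117 0")

```text
clock: 5.25
tool_pos: [458.7, 137.6, 59.6]
eef_rot: [[-0.997, 0.08, -0.001], [0.08, 0.997, -0.0], [0.001, -0.0, -1.0]]
ft_force: [0.1, 0.2, 0.9]
grip_width: 94.8
grip_force: 0.0
```

Emit:
step_arm(motion="30 0 0 0 0; 30 0 0 0 0; 30 0 0 0 0; 30 0 0 0 0; 30 0 0 0 0")

```text
clock: 5.75
tool_pos: [458.3, 137.9, 60.0]
eef_rot: [[-0.997, 0.08, 0.001], [0.08, 0.997, 0.0], [-0.001, 0.0, -1.0]]
ft_force: [0.7, 0.2, 1.3]
grip_width: 60.4
grip_force: 0.0
```

Emit:
step_arm(motion="30 0 0 0 0; 30 0 0 45 0; 30 0 0 80 0; 30 24 -43 80 0; 30 43 -86 80 0.1")

```text
clock: 6.25
tool_pos: [502.2, 51.6, 141.1]
eef_rot: [[-1.0, -0.024, 0.003], [-0.024, 1.0, 0.0], [-0.003, -0.0, -1.0]]
ft_force: [0.9, 0.6, 0.2]
grip_width: 30.5
grip_force: 0.0
```

The fingers were too slow and missed the block, so I'll go back and look.

Emit:
step_arm(motion="95 0 48 30 -0.1; 95 0 92 40 -0.1; 95 0 92 40 -0.1; 95 0 92 40 -0.1; 95 0 92 40 -0.1")

```text
clock: 6.75
tool_pos: [500.8, 143.6, 179.2]
eef_rot: [[-0.997, 0.079, -0.001], [0.079, 0.997, -0.0], [0.001, -0.0, -1.0]]
ft_force: [-0.3, -0.5, -0.2]
grip_width: 64.9
grip_force: 0.0
```

Run:
```python
from blk import *
o=get_obs();print(o["clock"],o["tool_pos"],o["eef_rot"][:,1])
shot("wrist","w3");rects("w3",64,86)
```

```text
6.75 [500.76060287 143.56440484 179.24337813] [ 7.92810625e-02  9.96852270e-01 -2.55537120e-04]
[   0    0   62  138 4850] [402.5  -8.3  80.1] [array([395.3,  -6.9]), array([29.9, 97.6]), np.float64(73.1)]
[ 219   66   51  145 6933] [453.8 140.7  75.5] [array([457.1, 140.4]), array([ 36.1, 108.1]), np.float64(85.8)]
[  0 189  75  20 890] [490.1 -32.7  66.1] [array([490.4, -33.6]), array([10.2, 62.2]), np.float64(2.4)]
```

Block undisturbed; retry with longer closing.

Emit:
step_arm(motion="65 -22 -2 -40 0; 65 -44 -3 -80 0; 65 -44 -3 -110 0; 65 -44 -3 -118 0; 65 -44 -3 -118 0")

```text
clock: 7.3
tool_pos: [457.2, 140.4, 61.0]
eef_rot: [[-0.997, 0.08, -0.002], [0.08, 0.997, -0.0], [0.002, -0.0, -1.0]]
ft_force: [-0.3, 0.1, -0.1]
grip_width: 65.1
grip_force: 0.0
```

Emit:
step_arm(motion="30 0 0 0 0; 30 0 0 0 0; 30 0 0 0 0; 30 0 0 0 0; 30 0 0 0 0")

```text
clock: 7.8
tool_pos: [457.4, 141.0, 62.3]
eef_rot: [[-0.997, 0.079, 0.001], [0.079, 0.997, 0.0], [-0.001, 0.0, -1.0]]
ft_force: [-0.4, 0.6, 7.6]
grip_width: 36.2
grip_force: 30.0
```

Emit:
step_arm(motion="30 0 0 0 0; 30 0 0 0 0; 30 0 0 0 0; 30 0 0 0 0; 30 0 0 0 0")

```text
clock: 8.3
tool_pos: [457.4, 141.0, 62.3]
eef_rot: [[-0.997, 0.08, 0.001], [0.08, 0.997, 0.0], [-0.001, 0.0, -1.0]]
ft_force: [-0.2, -0.3, 6.9]
grip_width: 36.0
grip_force: 30.0
```

Emit:
step_arm(motion="30 0 0 40 0; 30 15 -10 80 0; 30 50 -40 85 0; 30 85 -75 85 0.05; 30 110 -115 85 0.1")

```text
clock: 8.8
tool_pos: [568.8, 25.0, 147.1]
eef_rot: [[-1.0, -0.023, 0.001], [-0.023, 1.0, 0.0], [-0.001, 0.0, -1.0]]
ft_force: [-0.3, -0.5, -3.3]
grip_width: 36.2
grip_force: 30.0
```

Emit:
step_arm(motion="30 5 -48 0 0; 30 10 -96 0 0; 30 12 -144 0 0; 30 12 -192 0 0; 30 12 -206 0 0")

```text
clock: 9.3
tool_pos: [578.6, -184.2, 146.2]
eef_rot: [[-1.0, -0.017, -0.0], [-0.017, 1.0, -0.0], [0.0, -0.0, -1.0]]
ft_force: [-0.5, 0.2, -3.7]
grip_width: 36.0
grip_force: 30.0
```

Emit:
step_arm(motion="30 0 0 -45 0; 30 0 0 -85 0; 30 0 0 -100 0; 30 0 0 -108 0; 30 0 0 -110 0")

```text
clock: 9.8
tool_pos: [579.4, -179.8, 36.8]
eef_rot: [[-1.0, -0.021, -0.0], [-0.021, 1.0, 0.0], [0.0, 0.0, -1.0]]
ft_force: [0.5, -0.2, -2.8]
grip_width: 36.1
grip_force: 30.0
```

Emit:
step_arm(motion="62 0 0 0 0; 62 0 0 0 0; 62 0 0 0 0; 62 0 0 30 0; 62 0 0 75 0")

```text
clock: 10.3
tool_pos: [578.3, -179.7, 111.4]
eef_rot: [[-1.0, -0.02, -0.003], [-0.02, 1.0, 0.001], [0.003, 0.002, -1.0]]
ft_force: [0.3, -0.3, 0.2]
grip_width: 61.8
grip_force: 0.0
```

Emit:
step_arm(motion="0 -45 0 20 0; 0 -90 8 20 0; 0 -120 18 20 0; 0 -120 18 20 0; 0 -120 18 20 0")

```text
clock: 10.8
tool_pos: [459.6, -162.4, 132.8]
eef_rot: [[-1.0, -0.02, 0.002], [-0.02, 1.0, -0.001], [-0.002, -0.001, -1.0]]
ft_force: [-0.0, 0.4, 0.2]
grip_width: 27.2
grip_force: 0.0
```

Run:
```python
from blk import *
o=get_obs();print(o["clock"],o["tool_pos"])
shot("wrist","w4");rects("w4",42,86,300)
w,p=cloud("top2")
m=(w[...,0]>250)&(w[...,0]<470)&(w[...,1]>-110)&(w[...,1]<30)
for z in(60,90,110,130):
    q=w[m&(w[...,2]>z)]; print(z,len(q),q.min(0).round(),q.max(0).round()) if len(q) else 0
```

```text
10.8 [ 459.61841555 -162.38713761  132.77574609]
[  385     0   127   196 13030] [396.5 -47.4  75.8] [array([383. , -45.8]), array([128.7,  53.8]), np.float64(16.7)]
[  69  109   92   62 2953] [ 409.4 -250.6   69.1] [array([ 411.4, -252.9]), array([49.8, 14.9]), np.float64(57.3)]
[ 294  233  185   54 4454] [487.2 -62.4  59.9] [array([486.6, -66.9]), array([131.5,  42.3]), np.float64(72.4)]
[ 227  235   52   34 1653] [ 489.3 -162.8   62.7] [array([ 489.9, -162.8]), array([22.6, 37.2]), np.float64(2.9)]
[128 242  79  15 921] [ 493.8 -225.3   53.5] [array([ 493.7, -225.3]), array([ 1.8, 54.1]), np.float64(2.1)]
[ 211  318   40   35 1259] [ 573.1 -177.8   48. ] [array([ 572.5, -179.5]), array([35.3, 32.6]), np.float64(1.0)]
[427 318  16  40 363] [572.3 -10.5  46.6] [array([573.4,  -9.7]), array([42.9,  5. ]), np.float64(2.9)]
60 1316 [251. -79.  65.] [439.  20. 143.]
90 948 [251. -79.  90.] [434.  20. 143.]
110 849 [251. -79. 110.] [378.  20. 143.]
130 373 [251. -79. 130.] [333.  17. 143.]
```

View pics/w4.png

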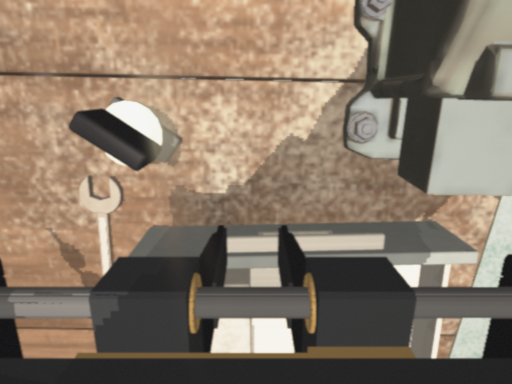

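Aluminium lies flat in the drawer (top z = 48) and the gripper is in front of the lip. I'll push the drawer in next.

Emit:
step_arm(motion="0 -8 8 -20 0; 0 -10 15 -50 0; 0 -10 15 -71 0; 0 -10 15 -71 0; 0 -10 15 -71 0")

```text
clock: 11.35
tool_pos: [449.9, -147.4, 60.7]
eef_rot: [[-1.0, -0.02, -0.0], [-0.02, 1.0, 0.0], [0.0, 0.0, -1.0]]
ft_force: [1.2, 0.5, 0.2]
grip_width: 0.7
grip_force: 0.0
```

Emit:
step_arm(motion="0 15 0 0 0; 0 28 0 0 0; 0 40 0 0 0; 0 52 0 0 0; 0 64 0 0 0")

```text
clock: 11.85
tool_pos: [514.2, -147.1, 61.0]
eef_rot: [[-1.0, -0.02, 0.0], [-0.02, 1.0, -0.0], [-0.0, -0.0, -1.0]]
ft_force: [-2.2, 1.0, 1.4]
grip_width: 0.7
grip_force: 1.0
```

Emit:
step_arm(motion="0 14 0 0 0; 0 28 0 0 0; 0 42 0 0 0; 0 56 0 0 0; 0 68 0 0 0")

```text
clock: 12.35
tool_pos: [582.2, -146.9, 60.6]
eef_rot: [[-1.0, -0.02, -0.0], [-0.02, 1.0, 0.0], [0.0, 0.0, -1.0]]
ft_force: [-3.0, 1.1, 0.8]
grip_width: 0.6
grip_force: 1.0
```

Emit:
step_arm(motion="0 8 0 0 0; 0 15 0 0 0; 0 21 0 0 0; 0 26 0 0 0; 0 31 0 0 0")

```text
clock: 12.85
tool_pos: [610.8, -146.8, 60.6]
eef_rot: [[-1.0, -0.02, -0.004], [-0.02, 1.0, 0.001], [0.004, 0.001, -1.0]]
ft_force: [-6.4, 2.2, 2.7]
grip_width: 0.1
grip_force: 2.8
```

Emit:
step_arm(motion="0 2 0 0 0; 0 4 0 0 0; 0 6 0 0 0; 0 8 0 0 0; 0 9 0 0 0")

```text
clock: 13.35
tool_pos: [618.3, -147.1, 60.6]
eef_rot: [[-1.0, -0.021, -0.007], [-0.021, 1.0, 0.001], [0.007, 0.001, -1.0]]
ft_force: [-20.8, -3.0, 12.6]
grip_width: 0.4
grip_force: 10.7
```

Emit:
step_arm(motion="0 -20 0 0 0; 0 -40 0 50 0; 50 -90 -20 80 0.15; 50 -130 -50 90 0.3; 50 -165 -75 90 0.45")

```text
clock: 13.85
tool_pos: [465.3, -216.2, 151.7]
eef_rot: [[-0.895, -0.447, 0.003], [-0.447, 0.895, -0.002], [-0.002, -0.003, -1.0]]
ft_force: [0.9, -0.1, 0.4]
grip_width: 18.7
grip_force: 0.0
```

Run:
```python
from blk import *
o=get_obs();print(o["clock"],o["tool_pos"],o["eef_rot"][:,1],o["qpos"])
shot("wrist","w5");shot("top","top5");rects("w5",66,86,300);rects("top5",54,100,60)
w,p=cloud("top5")
q=w[(w[...,2]>55)&(w[...,2]<62)&(w[...,0]>550)&(w[...,0]<660)&(abs(w[...,1]+126)<55)];print(q.min(0),q.max(0))
a=np.load("top0.npz")["p"][120:300];b=p[120:300];cv2.imwrite("pics/c5.png",np.vstack([b])[...,::-1])
```

```text
13.85 [ 465.32999492 -216.18170395  151.68287392] [-0.44658986  0.89473253 -0.00334614] [-5.63707584e-01  4.37280266e-01  1.92138577e+00  1.59258569e-05
  7.79008859e-01 -2.59747180e+00]
[ 213   78   54   74 1644] [ 410.7 -253.7   75.6] [array([ 411.3, -253.2]), array([49.9, 14. ]), np.float64(56.8)]
[ 455  164   57  123 3180] [407.8 -56.4  78.5] [array([398.9, -57. ]), array([86.9, 24. ]), np.float64(16.6)]
[203  98  11  46 124] [817.3 270.5  76.5] [array([814.9, 272.1]), array([ 18.7, 161.9]), np.float64(84.4)]
[ 279  115   83   58 4059] [ 737.7 -119.3   66.6] [array([ 734.4, -137.1]), array([214.5, 299.1]), np.float64(0.3)]
[231 116  23  16  96] [789.8 139.9  78. ] [array([796.2, 140.7]), array([37.6, 80.2]), np.float64(14.5)]
[429 190  16 107 642] [ 372.8 -511.5   76.7] [array([ 384.2, -511.5]), array([358.9,   7.8]), np.float64(0.3)]
[147 212  12  14  85] [460.2 450.2  74.1] [array([460.6, 451.7]), array([15.8, 48.8]), np.float64(60.2)]
[280 334  29  21 101] [ 67.8 -26.8  71.5] [array([ 64.5, -38.2]), array([105. ,  36.6]), np.float64(59.7)]
[ 627.92496435 -180.9269841    55.16577165] [657.81163933 -71.00120496  61.90087553]
```

View pics/c5.png

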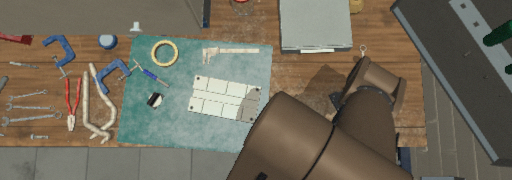

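The drawer is home: the lip moved from x≈477 to 628. The stud at the right is at world (411,-253), but joint 6 nears its limit, so I'll turn the other way.

Emit:
step_arm(motion="50 -15 -10 0 -0.14; 50 -35 -24 0 -0.28; 50 -54 -37 0 -0.42; 50 -54 -37 0 -0.56; 50 -54 -37 0 -0.70")

```text
clock: 14.45
tool_pos: [412.1, -253.0, 149.9]
eef_rot: [[-0.968, 0.25, 0.001], [0.25, 0.968, -0.001], [-0.001, -0.0, -1.0]]
ft_force: [-0.4, -0.2, -0.3]
grip_width: 49.7
grip_force: 0.0
```

Emit:
step_arm(motion="50 0 0 0 -0.14; 50 0 0 0 -0.28; 50 0 0 0 -0.42; 50 0 0 0 -0.56; 50 0 0 0 -0.70")

```text
clock: 14.95
tool_pos: [412.6, -252.6, 149.9]
eef_rot: [[-0.581, 0.814, 0.001], [0.814, 0.581, -0.001], [-0.001, 0.0, -1.0]]
ft_force: [-0.8, -0.3, -0.1]
grip_width: 50.0
grip_force: 0.0
```

Emit:
step_arm(motion="50 0 0 0 -0.14; 50 0 0 0 -0.28; 50 0 0 0 -0.42; 50 0 0 0 -0.56; 50 0 0 0 -0.70")

```text
clock: 15.45
tool_pos: [412.6, -252.6, 149.8]
eef_rot: [[0.08, 0.997, 0.001], [0.997, -0.08, -0.001], [-0.0, 0.001, -1.0]]
ft_force: [0.4, 0.5, -0.9]
grip_width: 49.8
grip_force: 0.0
```

Emit:
step_arm(motion="50 0 0 0 -0.14; 50 0 0 0 -0.28; 50 0 0 0 -0.42; 50 0 0 0 -0.51; 50 0 0 0 -0.51")

```text
clock: 15.95
tool_pos: [412.5, -252.5, 149.8]
eef_rot: [[0.553, 0.833, 0.001], [0.833, -0.553, -0.001], [-0.0, 0.001, -1.0]]
ft_force: [0.6, 0.3, 0.9]
grip_width: 50.1
grip_force: 0.0
```

Emit:
step_arm(motion="50 -1 -1 -40 0; 50 -1 -1 -75 0; 40 -1 -1 -90 0; 30 -1 -1 -90 0; 10 -1 -1 -90 0")

```text
clock: 16.45
tool_pos: [411.3, -253.6, 60.1]
eef_rot: [[0.55, 0.835, 0.0], [0.835, -0.55, -0.0], [-0.0, 0.0, -1.0]]
ft_force: [0.2, 0.2, 0.1]
grip_width: 31.5
grip_force: 0.0
```

Emit:
step_arm(motion="5 0 0 0 0; 5 0 0 0 0; 5 0 0 0 0; 5 0 0 0 0; 5 0 0 0 0")

```text
clock: 16.95
tool_pos: [411.3, -253.7, 60.7]
eef_rot: [[0.551, 0.835, 0.001], [0.835, -0.551, -0.001], [-0.0, 0.002, -1.0]]
ft_force: [-0.2, 0.6, 7.3]
grip_width: 13.8
grip_force: 30.0
```

Emit:
step_arm(motion="5 0 0 45 0; 5 0 0 90 0; 5 20 20 130 0; 5 50 55 130 0; 5 80 90 130 0")

```text
clock: 17.45
tool_pos: [491.8, -162.8, 191.6]
eef_rot: [[0.552, 0.834, 0.003], [0.834, -0.552, -0.002], [0.0, 0.003, -1.0]]
ft_force: [0.4, -0.6, -3.6]
grip_width: 13.8
grip_force: 30.0
```

Emit:
step_arm(motion="5 6 47 0 0; 5 12 94 0 0.1; 5 16 141 0 0.2; 5 20 188 0 0.3; 5 20 235 0 0.4")

```text
clock: 17.95
tool_pos: [510.8, 73.5, 190.0]
eef_rot: [[0.178, 0.984, 0.001], [0.984, -0.178, -0.0], [0.0, 0.001, -1.0]]
ft_force: [0.9, -1.1, -3.0]
grip_width: 13.8
grip_force: 30.0
```

Emit:
step_arm(motion="5 -30 33 0 0; 5 -59 66 -15 0; 5 -59 66 -30 0; 5 -59 66 -40 0; 5 -59 66 -40 0")

```text
clock: 18.45
tool_pos: [451.8, 137.3, 149.0]
eef_rot: [[0.182, 0.983, -0.001], [0.983, -0.182, -0.0], [-0.001, -0.001, -1.0]]
ft_force: [-0.0, 0.3, -2.4]
grip_width: 14.0
grip_force: 30.0
```

Run:
```python
from blk import *
o=get_obs();print(o["clock"],o["tool_pos"],o["eef_rot"][:,1])
shot("wrist","w6");shot("side","s6")
rects("w6",34,44,800)
a=cv2.imread("pics/w6.png");cv2.imwrite("pics/w6b.png",cv2.resize(a,(800,600),interpolation=2))
```

```text
18.45 [451.80167499 137.28819027 149.01285513] [ 0.98321153 -0.18246432 -0.0013661 ]
[  161     0    75   251 15408] [424.2 203.7  39.6] [array([422.1, 188.1]), array([189. ,  50.2]), np.float64(79.1)]
[  273     0    77   252 15676] [504.2 187.6  39.5] [array([500.9, 173.2]), array([189.3,  50.5]), np.float64(79.3)]
```

View pics/w6b.png

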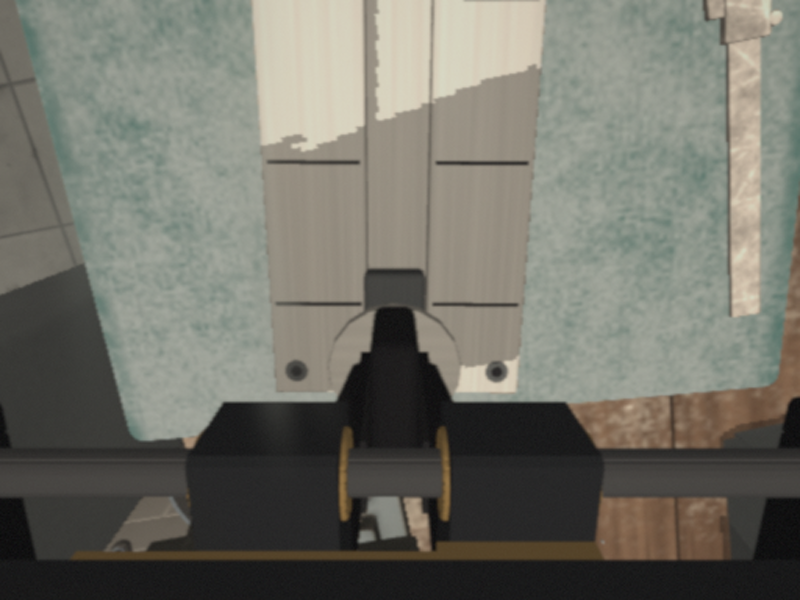

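Run:
```python
from h import *
for n,pts in dict(m0=[(275,303),(362,303),(432,303),(519,304)],m1=[(267,161),(360,161),(436,162),(528,163)],slotL=[(368,20),(366,270)],slotR=[(433,20),(430,270)],outL=[(253,20),(272,350)],outR=[(544,20),(521,350)]).items():
    q=np.array([onz("w6",u*.64,v*.64,39)[:2] for u,v in pts]);d=q[-1]-q[0];print(n,q.mean(0).round(1),np.degrees(np.arctan2(d[1],d[0])).round(1),np.linalg.norm(d).round(1))
```

```text
m0 [453.1 136.8] -10.8 124.9
m1 [466.2 205.7] -11.0 124.0
slotL [452.6 212.3] -101.8 113.6
slotR [482.6 206.8] -100.1 113.5
outL [399.  200.4] -101.1 156.7
outR [526.7 176.6] -100.5 156.5
```

Emit:
step_arm(motion="5 1.4 -0.5 -20 0; 5 1.4 -0.5 -38 0; 5 1.4 -0.5 -46 0; 5 1.4 -0.5 -54 0; 5 1.4 -0.5 -60 0")

```text
clock: 19.05
tool_pos: [453.7, 136.8, 89.7]
eef_rot: [[0.183, 0.983, 0.001], [0.983, -0.183, 0.0], [0.0, 0.001, -1.0]]
ft_force: [-0.1, -0.7, -2.3]
grip_width: 14.1
grip_force: 30.0
```

Bottom at z≈29 with no contact force: it is entering the slot.

Emit:
step_arm(motion="5 0 0 -6 0; 5 0 0 -11 0; 5 0 0 -15 0; 5 0 0 -18 0; 5 0 0 -19 0")

```text
clock: 19.55
tool_pos: [453.3, 137.0, 70.6]
eef_rot: [[0.182, 0.983, -0.0], [0.983, -0.182, -0.0], [-0.0, -0.0, -1.0]]
ft_force: [0.4, 0.2, -1.7]
grip_width: 13.9
grip_force: 30.0
```

Emit:
step_arm(motion="5 0 0 0 0.14; 5 0 0 0 0.28; 5 0 0 0 0.42; 5 0 0 0 0.56; 5 0 0 0 0.70")

```text
clock: 20.05
tool_pos: [453.4, 137.1, 71.0]
eef_rot: [[-0.499, 0.867, 0.0], [0.867, 0.499, 0.0], [-0.0, 0.0, -1.0]]
ft_force: [0.8, -0.1, -2.2]
grip_width: 13.6
grip_force: 30.0
```

Emit:
step_arm(motion="5 0 0 0 0.14; 5 0 0 0 0.28; 5 0 0 0 0.42; 5 0 0 0 0.56; 5 0 0 0 0.70")

```text
clock: 20.55
tool_pos: [453.4, 137.1, 71.0]
eef_rot: [[-0.94, 0.341, 0.0], [0.341, 0.94, 0.0], [-0.0, 0.0, -1.0]]
ft_force: [-0.8, 0.3, -2.3]
grip_width: 14.1
grip_force: 30.0
```

Emit:
step_arm(motion="5 0 0 0 0.12; 5 0 0 0 0.165; 5 0 0 0 0.165; 5 0 0 -0.5 0.165; 5 0 0 -0.5 0.165")

```text
clock: 21.05
tool_pos: [453.4, 137.1, 70.3]
eef_rot: [[-0.982, 0.189, 0.0], [0.189, 0.982, 0.0], [-0.0, 0.0, -1.0]]
ft_force: [-0.0, -0.1, -3.4]
grip_width: 13.8
grip_force: 30.0
```

Emit:
step_arm(motion="50 0 0 0 0; 50 0 0 0 0; 50 0 0 0 0; 50 0 0 0 0; 50 0 0 0 0")

```text
clock: 21.55
tool_pos: [453.4, 137.0, 70.4]
eef_rot: [[-0.982, 0.188, 0.0], [0.188, 0.982, 0.0], [-0.0, 0.0, -1.0]]
ft_force: [0.3, 0.3, -0.4]
grip_width: 47.2
grip_force: 0.0
```

Emit:
step_arm(motion="50 0 0 45 0; 50 0 0 90 0; 50 0 48 100 0; 50 0 96 100 -0.1; 50 2 144 100 -0.2")

```text
clock: 22.05
tool_pos: [455.2, 282.6, 171.2]
eef_rot: [[-0.923, 0.384, 0.001], [0.384, 0.923, 0.001], [-0.001, 0.001, -1.0]]
ft_force: [0.0, -0.2, -0.4]
grip_width: 50.1
grip_force: 0.0
```

Emit:
step_arm(motion="50 2 48 0 -0.1; 50 4 96 0 -0.16; 50 5 125 0 -0.16; 50 5 125 0 -0.16; 50 5 125 0 -0.16")

```text
clock: 22.55
tool_pos: [459.8, 406.1, 169.8]
eef_rot: [[-0.854, 0.521, -0.001], [0.521, 0.854, -0.001], [0.0, -0.001, -1.0]]
ft_force: [0.0, -0.8, 0.6]
grip_width: 49.8
grip_force: 0.0
```

Run:
```python
from blk import *
o=get_obs();print(o["clock"],o["tool_pos"],o["eef_rot"][:,1])
shot("wrist","w7");rects("w7",70,92,300)
```

```text
22.55 [459.82694575 406.14914643 169.84286746] [ 5.20945106e-01  8.53589799e-01 -8.07393386e-04]
[ 296  137   24   68 1329] [459.8 451.8  78.5] [array([461.2, 451.8]), array([14.3, 49.4]), np.float64(57.2)]
```

View pics/w7.png

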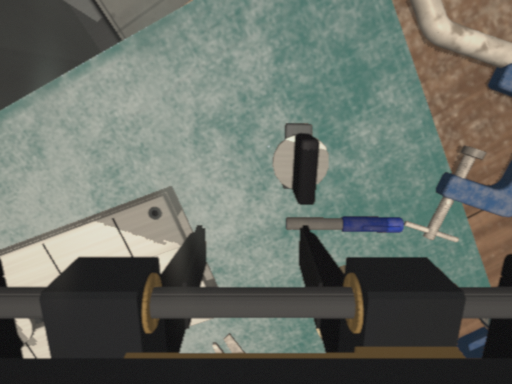

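The stud stands at (303,165), world (461,452), clear of the pen for the fingers.

Emit:
step_arm(motion="50 1.4 45 0 -0.02; 50 1.4 45.7 -40 -0.02; 50 1.4 45.7 -80 -0.02; 50 1.4 45.7 -107 -0.02; 30 1.4 45.7 -107 -0.02")

```text
clock: 23.1
tool_pos: [460.8, 449.4, 60.1]
eef_rot: [[-0.842, 0.54, -0.005], [0.54, 0.842, -0.004], [0.002, -0.006, -1.0]]
ft_force: [0.0, -0.8, 0.4]
grip_width: 45.6
grip_force: 0.0
```

Emit:
step_arm(motion="5 0 0 0 0; 5 0 0 0 0; 5 0 0 0 0; 5 0 0 0 0; 5 0 0 0 0")

```text
clock: 23.6
tool_pos: [462.0, 451.9, 64.5]
eef_rot: [[-0.842, 0.539, 0.001], [0.539, 0.842, 0.001], [-0.001, 0.002, -1.0]]
ft_force: [-0.0, -0.9, 5.6]
grip_width: 13.8
grip_force: 30.0
```

Emit:
step_arm(motion="5 0 0 0 0; 5 0 0 0 0; 5 0 0 0 0; 5 0 0 0 0; 5 0 0 0 0")

```text
clock: 24.1
tool_pos: [462.0, 451.9, 64.5]
eef_rot: [[-0.842, 0.539, 0.001], [0.539, 0.842, 0.001], [-0.001, 0.001, -1.0]]
ft_force: [0.0, -1.5, 7.5]
grip_width: 13.8
grip_force: 30.0
```

Emit:
step_arm(motion="5 0 0 45 0; 5 0 0 85 -0.14; 5 5 -45 90 -0.28; 5 9 -90 90 -0.42; 5 13 -135 90 -0.56")

```text
clock: 24.6
tool_pos: [474.3, 315.4, 153.7]
eef_rot: [[-0.423, 0.906, 0.001], [0.906, 0.423, 0.0], [-0.0, 0.001, -1.0]]
ft_force: [1.5, -1.2, -2.0]
grip_width: 13.7
grip_force: 30.0
```

Emit:
step_arm(motion="5 4 -42 0 -0.14; 5 4 -42 0 -0.28; 5 4 -42 0 -0.42; 5 4 -42 0 -0.56; 5 4 -42 0 -0.63")

```text
clock: 25.1
tool_pos: [478.6, 274.5, 153.4]
eef_rot: [[0.193, 0.981, -0.0], [0.981, -0.193, -0.0], [-0.0, -0.0, -1.0]]
ft_force: [0.5, 0.7, -2.5]
grip_width: 13.7
grip_force: 30.0
```

Emit:
step_arm(motion="5 0 0 0 0; 5 0 0 0 0")

```text
clock: 25.3
tool_pos: [478.6, 274.7, 153.3]
eef_rot: [[0.185, 0.983, -0.0], [0.983, -0.185, -0.0], [-0.0, -0.0, -1.0]]
ft_force: [0.4, -0.0, -2.9]
grip_width: 13.7
grip_force: 30.0
```

Run:
```python
from blk import *
o=get_obs();print(o["clock"],o["tool_pos"],o["eef_rot"][:,1])
shot("wrist","w8");rects("w8",34,44,300)
a=cv2.imread("pics/w8.png");cv2.imwrite("pics/w8b.png",cv2.resize(a,(800,600),interpolation=2))
```

```text
25.3 [478.5703408  274.74776901 153.33013869] [ 9.82745241e-01 -1.84964291e-01 -4.51121470e-05]
[ 170  130   65  127 6606] [438.5 287.8  39.6] [array([439.2, 278.5]), array([107.2,  50.1]), np.float64(79.0)]
[ 272  130   66  127 6676] [521.9 271.7  39.5] [array([518. , 263.4]), array([107.4,  50.1]), np.float64(79.5)]
```

View pics/w8b.png

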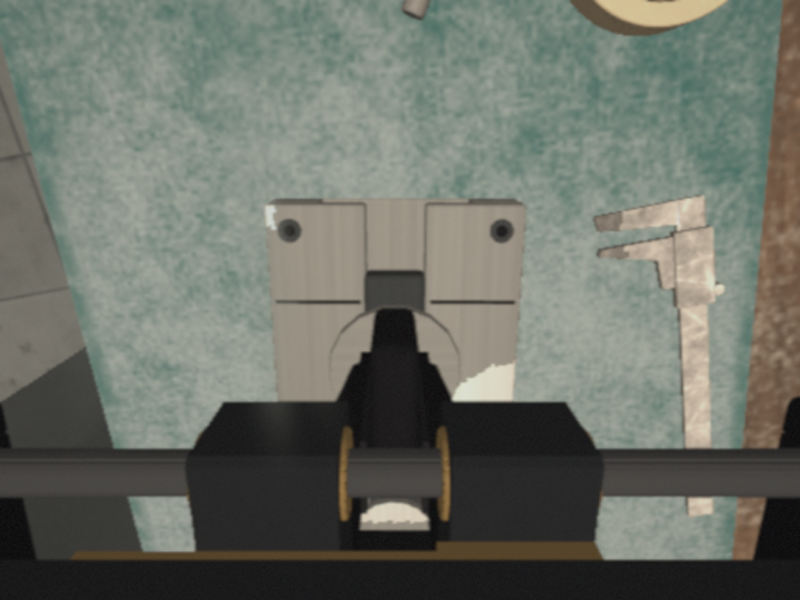

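Stud head lined up with the slot between (365..426), line at row 301. Lowering.

Emit:
step_arm(motion="5 0.6 0 -20 0; 5 0.6 0 -40 0; 5 0.6 0 -50 0; 5 0.6 0 -57 0; 5 0.6 0 -63 0")

```text
clock: 25.85
tool_pos: [479.5, 274.8, 90.1]
eef_rot: [[0.187, 0.982, 0.0], [0.982, -0.187, 0.0], [0.0, 0.0, -1.0]]
ft_force: [-0.0, -0.3, -1.9]
grip_width: 13.9
grip_force: 30.0
```

Emit:
step_arm(motion="5 0 0 -6 0; 5 0 0 -11 0; 5 0 0 -15 0; 5 0 0 -18 0; 5 0 0 -19 0")

```text
clock: 26.35
tool_pos: [479.3, 274.7, 71.1]
eef_rot: [[0.187, 0.982, -0.0], [0.982, -0.187, -0.0], [-0.0, -0.0, -1.0]]
ft_force: [-0.0, 0.5, -3.1]
grip_width: 13.9
grip_force: 30.0
```

Emit:
step_arm(motion="5 0 0 0 0.14; 5 0 0 0 0.28; 5 0 0 0 0.42; 5 0 0 0 0.56; 5 0 0 0 0.70")

```text
clock: 26.85
tool_pos: [479.4, 274.8, 71.5]
eef_rot: [[-0.495, 0.869, 0.0], [0.869, 0.495, 0.0], [-0.0, 0.001, -1.0]]
ft_force: [-0.3, 0.5, -2.3]
grip_width: 14.0
grip_force: 30.0
```

Emit:
step_arm(motion="5 0 0 0 0.14; 5 0 0 0 0.28; 5 0 0 0 0.42; 5 0 0 0 0.56; 5 0 0 0 0.70")

```text
clock: 27.35
tool_pos: [479.4, 274.8, 71.5]
eef_rot: [[-0.938, 0.346, 0.0], [0.346, 0.938, 0.0], [-0.0, 0.0, -1.0]]
ft_force: [0.3, 0.2, -2.2]
grip_width: 13.8
grip_force: 30.0
```

Emit:
step_arm(motion="5 0 0 0 0.12; 5 0 0 0 0.17; 5 0 0 0 0.17; 5 0 0 -0.5 0.17; 5 0 0 -0.5 0.17")

```text
clock: 27.85
tool_pos: [479.3, 274.8, 70.8]
eef_rot: [[-0.982, 0.189, 0.0], [0.189, 0.982, 0.0], [-0.0, 0.0, -1.0]]
ft_force: [-0.3, 1.4, -3.1]
grip_width: 13.6
grip_force: 30.0
```

Emit:
step_arm(motion="50 0 0 0 0; 50 0 0 0 0; 50 0 0 0 0; 50 0 0 0 0; 50 0 0 0 0")

```text
clock: 28.35
tool_pos: [479.3, 274.8, 70.8]
eef_rot: [[-0.982, 0.188, 0.0], [0.188, 0.982, 0.0], [-0.0, 0.0, -1.0]]
ft_force: [0.3, 0.1, -1.1]
grip_width: 47.1
grip_force: 0.0
```

Emit:
step_arm(motion="50 0 0 45 0; 50 0 0 90 0; 50 -30 0 125 0; 50 -70 0 145 0; 50 -80 0 145 0")

```text
clock: 28.85
tool_pos: [397.1, 274.8, 218.3]
eef_rot: [[-0.982, 0.187, 0.003], [0.187, 0.982, 0.002], [-0.002, 0.002, -1.0]]
ft_force: [0.4, -0.4, 0.7]
grip_width: 50.0
grip_force: 0.0
```

Run:
```python
from blk import *
o=get_obs();print(o["clock"],o["tool_pos"],o["grip_width"])
shot("wrist","w9");shot("side","s9");shot("top","top9");print("w");rects("w9",74,95,100);print("s");rects("s9",74,95,20);print('t');rects("top9",50,95,40)
w,p=cloud("top9")
q=w[(w[...,2]>54)&(w[...,2]<63)&(w[...,0]>590)&(w[...,0]<660)&(abs(w[...,1]+126)<50)];print("lip",len(q),np.percentile(q,3,0),q.min(0))
a=cv2.resize(cv2.imread("pics/top9.png")[120:275,90:390],(800,413),interpolation=2);cv2.imwrite("pics/f9.png",a)
```

```text
28.85 [397.11841815 274.82859308 218.30123139] 50.02595093666559
w
[109 240  20  17 287] [432.3 142.3  82.4] [array([434.6, 140.3]), array([14.3, 16.2]), np.float64(77.7)]
[261 241  16  46 702] [472.2 274.8  84.3] [array([474.8, 274.6]), array([14. , 43.4]), np.float64(79.1)]
s
[203 110 125  10 588] [ 623.1 -511.9   84.4] [array([ 627.8, -511.6]), array([530.6,  53. ]), np.float64(4.3)]
[170 116  33  38 172] [ 890.8 -242.2   84.1] [array([ 891. , -251.7]), array([  5.5, 412.1]), np.float64(0.3)]
[353 116  79   8 358] [  90.4 -512.4   84.6] [array([  97.4, -513.1]), array([313.2,  18.9]), np.float64(1.7)]
[309 163  18  11 171] [411.7 -23.5  81.6] [array([411. , -29.8]), array([55.4, 53. ]), np.float64(88.2)]
[339 165  46  14 329] [279.4  -8.4  83.1] [array([283.8, -20.7]), array([132. ,  68.8]), np.float64(5.4)]
[432 172  62  25 464] [20.  54.  84.1] [array([ 6.5, 31.2]), array([ 94.6, 160.8]), np.float64(71.7)]
[295 191  19   8  98] [451.  141.4  80.9] [array([450.6, 140.2]), array([16.8, 48.9]), np.float64(82.0)]
[180 210   9  16  67] [732.6 305.3  88.5] [array([730.5, 301.3]), arra
[... 818 characters left out ...]
6.1 -511.4   72.3] [array([ 386.2, -511.6]), array([364.1,   8.8]), np.float64(0.3)]
[239 214   9  16  74] [450.2 137.4  80.4] [array([452.4, 142.2]), array([23.9, 50. ]), np.float64(79.1)]
[285 225  16  17 270] [410.7 -28.5  83.3] [array([410.8, -28.8]), array([51. , 54.5]), np.float64(89.7)]
[286 271  16   8  95] [275.1 -29.5  83.6] [array([274. , -29.9]), array([22.6, 50.8]), np.float64(1.1)]
[286 292  14  13  90] [199.2 -28.3  64.5] [array([197.6, -25.1]), array([41.4, 42.6]), np.float64(0.3)]
[265 334  35  16 152] [69.  16.9 70.2] [array([72.8, 11.9]), array([ 33.3, 117.2]), np.float64(14.8)]
lip 110 [ 628.12846806 -172.24164619   54.73904347] [ 627.59569784 -173.40754388   54.38868352]
```

View pics/f9.png

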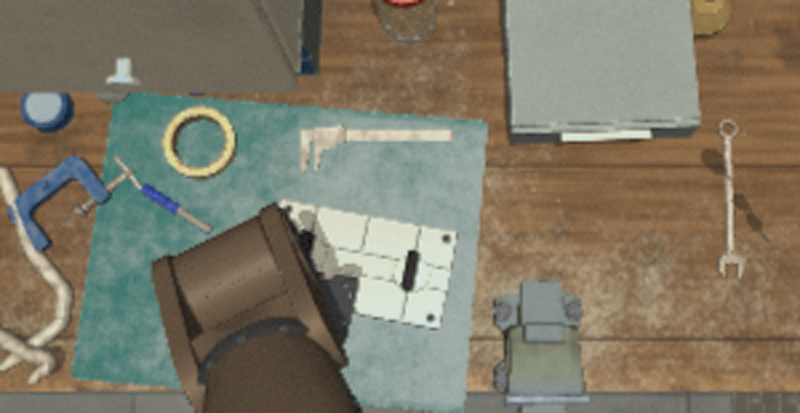

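View pics/w9.png

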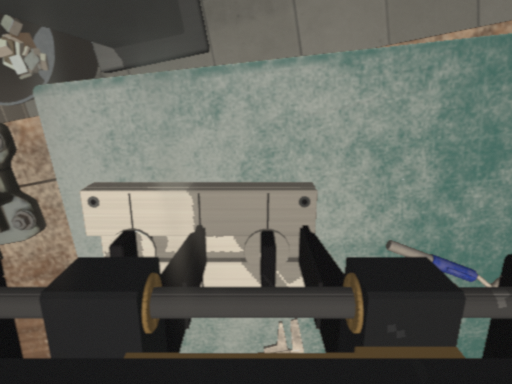

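Run:
```python
from h import *
for f,a,b in(("top0",440,505),("top9",590,640),("side0",440,505),("s9",590,640)):
    w,p=cloud(f);q=w[(w[...,2]>54)&(w[...,2]<63)&(w[...,0]>a)&(w[...,0]<b)&(abs(w[...,1]+126)<50)]
    print(f,len(q),np.percentile(q[:,0],[1,5,50]).round(1))
w,p=cloud("top9")
for y in(-150,-110,-220,-30):  # profile across panel / cabinet front
    q=w[(abs(w[...,1]-y)<4)&(w[...,0]>620)&(w[...,0]<665)];q=q[np.argsort(q[:,0])];print(y,[(int(a),int(c)) for a,_,c in q][::2])
```

```text
top0 109 [478.3 478.5 485.4]
top9 85 [627.8 628.2 633.3]
side0 41 [477.4 477.8 482.3]
s9 44 [626.6 627.2 632.9]
-150 [(620, -1), (626, -8), (629, -4), (631, 0), (634, -10), (635, 61), (637, -7), (639, 60), (640, -3), (641, 64), (645, 63), (648, 66), (652, 65), (656, 64), (659, 67), (663, 63)]
-110 [(620, 0), (621, -4), (624, 0), (627, 1), (628, 59), (628, -3), (631, 60), (632, -1), (632, 57), (635, 1), (636, 56), (638, 62), (639, 0), (640, 69), (640, 55), (645, 64), (648, 68), (651, 68), (655, 67), (659, 67), (662, 67), (663, 65)]
-220 [(620, 0), (623, 2), (625, -7), (629, -5), (632, -4), (635, 1), (641, -7), (643, 0), (643, 12), (644, 10), (645, 22), (645, 50), (648, 65), (652, 66), (653, 61), (656, 64), (659, 67), (662, 69)]
-30 [(620, -2), (624, -2), (628, -2), (631, 1), (634, 63), (635, 30), (636, 41), (636, 25), (637, 66), (641, 67), (644, 66), (648, 67), (651, 69), (656, 65), (658, 68), (662, 68)]
```

```bash
python3 -c "
from rig import *
print(sign_off())"
```

```text
the job is handed in; nothing more can be done
None
```

I handed the job in at about 29 s: both blocks lie flat in the drawer, it is pushed home (149.5 mm travel, no gap), and the two studs present stand locked square in the plate at mark0 and mark2; the sign-off gave no verdict.

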